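Lay out a battery pack on the assembly board

ROBOT

A 6-joint arm with a two-finger parallel gripper is mounted at the origin on the work surface. World frame = base frame: x ahead of the robot, y to its left, z up, the work surface at z = 0. Lengths are in m, angles in degrees, forces in N, time in s.
With the tool pointing down it reaches from about 0.25 to 0.725 m from the base axis. Payload 9.7 kg.
Tool frame: the origin (TCP) lies between the finger pads; the fingertips stand 25 mm ahead of it and the grasp point (between the pads) lies 6 mm ahead of it; z points along the fingers, y is the line along which they close (so a half turn about z gives the same grasp; the last joint's range is limited). The gripper opens to 85 mm and grips with 20 to 120 N. Pads are 22 mm wide; open, the fingers measure 114 mm over their backs; the gripper's body (76 mm by 85 mm) begins 54 mm behind the grasp point. The pads swing forward as they close: fully open they stand 13 mm farther back than shut.
Start: joints at [75.516, 4.979, 10.078, 95.1, 0, 90], TCP at [0.138, 0.533, 0.256] pointing down, gripper open.
Joint ranges: [-179.16, 179.16], [-48.56, 103.87], [-65.8, 70.77], [-126.05, 130.52], [-82.76, 87.17], [-180, 180]. Speed limits (degrees/s): [127.2, 127.2, 147.25, 180, 180, 180].

INTERFACE

Orientations are given as [roll, pitch, yaw] about the fixed x, y, z axes, in that order (R = Rz(yaw) Ry(pitch) Rx(roll)).
In Python, from workcell import bot gives the robot as it stands. The module is installed in compiled form; this text tells all that it offers.
- The arm moves only by the shell command python3 -m pendant FILE [FORCE], which reads ROWS from the file FILE. ROWS is a JSON list of rows, 1 to 5 of them, each an object with the fields xyz (a list: dx, dy, dz in parts of the range, where 1.0 means 0.5 m), twist (a turn about the tool's z in normalised numbers (1 is 120 degrees)), finger_gap (the finger opening in m); a field left out counts as zero (the opening has to be given); each row is the pose to reach, as a shift and turn from the pose commanded when the command began, along the tool's axes at that moment; what a row does not reach only later rows make up. A row lasts 1/12 s, in which the tool goes at most 0.0417 m and 7.16 degrees, less where a joint would pass 70% of its speed; a pose out of reach is approached as far as the arm can. The fingers move at their own pace and stop on an object; FORCE is the grip in N (left out, the last holds). Time passes only in rows, so rows that do not move let the fingers close. It prints the time, the measured TCP pose, the force, the opening and the grip force at its end. Shift and turn numbers lie between -1 and 1, and a call with a number outside is refused. Input that does not fit is refused with a message, and nothing moves.
- bot.get_obs(): the state, without advancing time (a new reading comes with each control period).
- bot.camera(name): name is "side" or "top" or "wrist"; returns the picture (384x512x3 uint8, blue, green, red); there is no depth.
- bot.camera_info(name): a dict with "mtx" (3x3 intrinsics, pixels), "extrinsics" (4x4, takes a point from camera to world coordinates). Camera axes: x right, y down, z forward; pixel columns grow to the right and rows downward; lengths in m; the calibration is good to about 2 mm. A picture is of the moment at which its call begins: read the wrist's pose just before it. camera_info takes no time and is no camera call; for the wrist camera it gives the pose at the moment of the call.
- bot.job_done(): hands the job in; it is judged then, once.
The state is a dict: "time": time; "q": joint angles; "qd": joint speeds; "joint_efforts": joint torques, N m; "ee_pos": TCP position; "tcp_rot": TCP orientation; "wrist_force": force on the tool from outside, world axes, zero at the start; "torque": the same for the moment, N m; "opening": finger opening in m; "grasp_force": force on a finger pad.
Only numpy, scipy, OpenCV 4.12 (cv2) and the standard library are available. Lean on these libraries where they do the work, as an engineer would, in place of code of your own. Each camera call takes 0.05 s, during which the arm holds its last target. There are 200 camera calls.

TASK

Lay out the next pack on the grey assembly board: stand the long brick midway between the terminal block and the socket block, in line with them, and lay the controller centred on top of it, lengthwise along the brick. Set the medium brick behind the long brick (on the side away from the robot), centred on it and parallel to it, and the short brick square behind the terminal block, each with a gap of about 3 cm to the thing in front of it. Leave the tape roll and the steel pot where they are, and let go of everything.

Things in the scene. Friction and masses are not known exactly. Their poses are not given: they have to be found in the camera images.
- board: Grey plastic board fixed on the bench, 200 (own x) x 380 (own y) x 4 mm thick. Origin: centre of its underside. Its x points away from the robot (behind), within 0.22 rad. The terminal and socket blocks are fixed on it at board x = -55 mm, one at y = +150 mm, the other at y = -150 mm (which is where varies), so their midpoint is at board x = -55 mm, y = 0.
- terminal: Terminal block, fixed on the board: black, 50 mm (own x) x 60 mm (own y), 18 mm high, with two brass studs (tops at 32 mm) and a raised lip 30 mm high along its back edge. Origin: centre of its underside, on the board's top. Axes parallel to the board's: +x points behind it, its back face at x = +25 mm.
- socket: Charging socket block, fixed on the board: black, 50 mm (own x) x 60 mm (own y), 26 mm high, with one round grey socket of 38 mm diameter on top (to 32 mm). Origin: centre of its underside, on the board's top. Axes parallel to the board's.
- long_brick: Battery brick: two layers of 6 lying 18 mm cells between two black holder plates. 124 mm long (own x) x 54 mm wide (own y, along the cells) x 42 mm high, flat on top, about 0.42 kg. Origin: centre of the underside. A half turn about z makes no difference. Starts flat on the bench, own x within 0.35 rad of the robot's left-right line; grip across the 54 mm.
- medium_brick: Battery brick: two layers of 4 lying 18 mm cells between two black holder plates. 84 mm long (own x) x 54 mm wide (own y, along the cells) x 42 mm high, flat on top, about 0.28 kg. Origin: centre of the underside. A half turn about z makes no difference. Starts flat on the bench, own x within 0.35 rad of the robot's left-right line; grip across the 54 mm.
- short_brick: Battery brick: two layers of 2 lying 18 mm cells between two black holder plates. 44 mm long (own x) x 54 mm wide (own y, along the cells) x 42 mm high, flat on top, about 0.14 kg. Origin: centre of the underside. A half turn about z makes no difference. Starts flat on the bench, own x within 0.35 rad of the robot's left-right line; grip across the 54 mm.
- controller: Battery controller: black plastic box 66 mm long (own x) x 36 mm wide (own y) x 16 mm high; on top four aluminium fins (to 20 mm) and near its +x end a white connector bar (to 22 mm). About 0.07 kg. Origin: centre of the underside. Either way round will do. Starts flat on the bench, own x within 0.35 rad of the robot's left-right line; grip across the 36 mm.
- tape: Bystander: amber roll of tape lying flat on the bench beyond the board, 60 mm across with a 40 mm hole, 22 mm high. Loose. Origin: centre of the underside.
- pot: Bystander: small open steel pot standing on the bench between the robot and the board, 52 mm across, 34 mm high. Loose. Origin: centre of the underside.

How it is judged:
By the outcome, as a careful person would: the job done as asked, in the order asked, and still so for the second after the job is handed in, with the robot touching nothing.
It also fails if it takes over 115 s, if anything falls off the work surface, if the arm or the gripper's body presses on something with over 40 N, if the wrist force passes 120 N, or if a joint passes its speed limit or range.

## Working session

There is one attempt and no reset: what is moved stays moved. The work goes in short steps, Python scripts to look and compute and a shell command to move; the robot and the scene stay as the last step left them, time stands still between calls to the robot, and variables do not carry over. Pictures are saved under pics/ and viewed, at most 14 in all, crops included, and the job is handed in when it is done.

```bash
mkdir -p pics; python3 - <<'E'
from workcell import bot
import cv2,numpy as np
o=bot.get_obs();print(o['time'],o['ee_pos'],o['tcp_rot'],o['opening'])
for n in('top','side'):
    cv2.imwrite(f'pics/{n}0.png',bot.camera(n));i=bot.camera_info(n);print(n,np.round(i['mtx'],1).tolist(),np.round(i['extrinsics'],3).tolist())
E
```

```text
0.0 [0.13751207 0.53234153 0.25557916] [-1.79924303e+02 -6.12529437e-04  1.65516698e+02] 0.08576298935115395
top [[458.4, 0.0, 256.6], [0.0, 458.4, 193.2], [0.0, 0.0, 1.0]] [[-0.015, -0.988, 0.155, 0.373], [-1.0, 0.019, 0.021, -0.006], [-0.024, -0.155, -0.988, 1.166], [0.0, 0.0, 0.0, 1.0]]
side [[346.9, 0.0, 256.4], [0.0, 346.9, 191.7], [0.0, 0.0, 1.0]] [[-1.0, -0.014, 0.011, 0.525], [-0.017, 0.565, -0.825, 0.856], [0.005, -0.825, -0.566, 0.62], [0.0, 0.0, 0.0, 1.0]]
```

View pics/top0.png

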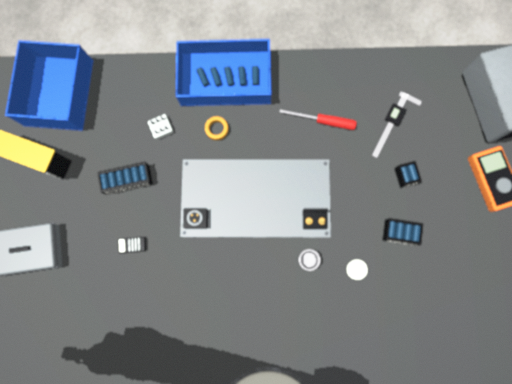

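View pics/side0.png

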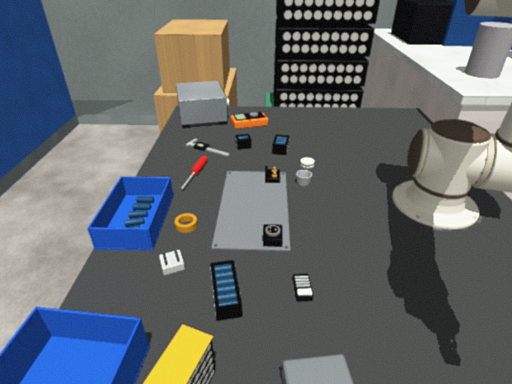

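The top view shows the board spanning columns 181–331 and rows 160–238, with the socket at (195,218) and the terminal at (315,218). The long brick is at (125,178), controller (131,245), medium brick (403,231), short brick (408,174), tape (216,127) and pot (309,260). The side view agrees.

```bash
cat > h.py <<'E'
from workcell import bot
import cv2,numpy as np
from scipy.spatial.transform import Rotation as R
def cast(info,px,z):
    px=np.atleast_2d(px).astype(float);E=info['extrinsics']
    d=np.c_[px,np.ones(len(px))]@np.linalg.inv(info['mtx']).T@E[:3,:3].T
    o=E[:3,3];return o[:2]+(d*((z-o[2])/d[:,2:]))[:,:2]
def proj(info,p):
    E=np.linalg.inv(info['extrinsics']);c=np.atleast_2d(p)@E[:3,:3].T+E[:3,3];u=c@info['mtx'].T;return u[:,:2]/u[:,2:]
def blobs(m,amin):
    m=m.astype(np.uint8)*255;cs=cv2.findContours(m,cv2.RETR_EXTERNAL,cv2.CHAIN_APPROX_NONE)[0]
    return [c[:,0] for c in cs if cv2.contourArea(c)>amin]
def rect(info,c,z):
    """contour -> min area rect on the plane z: centre, long, short, angle of long side in (-90,90]"""
    w=cast(info,c,z);(cx,cy),(a,b),t=cv2.minAreaRect((w*1000).astype(np.float32))
    if a<b:a,b,t=b,a,t+90
    return np.round([cx,cy,a,b,(t+90)%180-90],1)
def tool(xyz,yaw=None):
    """shift in tool axes from the present pose to world xyz; turn about tool z to make tool yaw (mod 180)"""
    o=bot.get_obs();M=R.from_euler('xyz',o['tcp_rot'],degrees=True)
    d=M.inv().apply(np.array(xyz)-o['ee_pos'])
    t=None if yaw is None else -((yaw-o['tcp_rot'][2]+90)%180-90)
    print('t',round(o['time'],2),'shift',np.round(d,4),'turn',t,'q6',round(o['q'][5],1),'yaw',round(o['tcp_rot'][2],2))
E
python3 - <<'E'
from h import *
im=cv2.imread('pics/top0.png');I=bot.camera_info('top')
hsv=cv2.cvtColor(im,cv2.COLOR_BGR2HSV)
b=(hsv[...,0]>95)&(hsv[...,0]<115)&(hsv[...,1]>90)
b[:110]=0
b=cv2.morphologyEx(b.astype(np.uint8),cv2.MORPH_CLOSE,np.ones((5,5)))
for c in blobs(b,20):print('blue',c.mean(0),rect(I,c,.04))
g=(hsv[...,1]<60)&(hsv[...,2]>120);g[:145]=0
for c in blobs(g,20):print('grey',c.mean(0),rect(I,c,.004))
k=(im.max(2)<28);k[:110]=0
for c in blobs(k,60):print('black',c.mean(0),rect(I,c,.03))
i=bot.camera_info('wrist');print(i['mtx'].round(1).tolist(),i['extrinsics'].round(3).tolist())
print(im[100:300:40,60],hsv[178,118:132])
E
```

```text
blue [404.17582418 231.06593407] [ 450.4 -339.4   78.2   42.3   80.8]
blue [122.54385965 176.5       ] [599.2 355.  115.2  38.3 -78.2]
blue [409.27272727 172.74545455] [ 594.6 -361.6   42.5   38.    14.3]
blue [ 47.34254144 117.76243094] [751.7 563.2 210.4  53.5  88.7]
grey [268.         379.12096774] [105.5  -1.5 149.2  25.3  89.5]
grey [356.29166667 268.38888889] [ 360.6 -226.7   59.4   57.    -2.6]
grey [397.    242.725] [ 423.5 -330.8   49.6    7.4   78.3]
grey [503.83333333 185.        ] [ 565.2 -608.4   38.2   36.1   88.9]
grey [492.72463768 161.84057971] [ 625.7 -587.1   57.6   44.4  -72.6]
grey [377.26190476 151.07142857] [ 661.5 -294.1   42.5   23.5  -25.5]
grey [155.16715638 260.06268364] [432.2 262.9 866.3 512.1  88.8]
black [ 58.76666667 165.28333333] [634.7 522.4  50.5  45.4 -22. ]
[[291.6, 0.0, 257.1], [0.0, 291.6, 188.1], [0.0, 0.0, 1.0]] [[0.25, 0.928, 0.275, 0.069], [0.968, -0.24, -0.073, 0.55], [-0.002, 0.284, -0.959, 0.374], [0.0, 0.0, 0.0, 1.0]]
[[252 161  91]
 [119 120 118]
 [119 119 117]
 [121 122 120]
 [ 84  82  78]] [[103 127 165]
 [103 120 170]
 [103 123 154]
 [103 138 126]
 [103 135 104]
 [102 137  91]
 [103 142 108]
 [103 136 141]
 [103 124 165]
 [103 116 173]
 [103 125 155]
 [103 131 130]
 [103 141 105]
 [102 136  92]]
```

```bash
python3 - <<'E'
from h import *
tool([.52,.33,.256],100)
E
```

```text
t 0.1 shift [-4.210e-01 -1.003e-01 -2.000e-04] turn 65.51685457157149 q6 90.0 yaw 165.52
```

The manual's scale: shifts go in shares of 0.5 m and turns go in shares of 120 degrees. Converting my numbers, -0.2 m is -0.4, -0.16 m is -0.32.

```bash
echo '[{"xyz":[-0.08,-0.02,0],"finger_gap":0.085},{"xyz":[-0.16,-0.04,0],"finger_gap":0.085},{"xyz":[-0.24,-0.06,0],"finger_gap":0.085},{"xyz":[-0.32,-0.08,0],"finger_gap":0.085},{"xyz":[-0.4,-0.1,0],"finger_gap":0.085}]' > rows.txt && python3 -m pendant rows.txt
echo '[{"xyz":[-0.08,-0.02,0],"twist":0.0583,"finger_gap":0.085},{"xyz":[-0.16,-0.04,0],"twist":0.1167,"finger_gap":0.085},{"xyz":[-0.24,-0.06,0],"twist":0.175,"finger_gap":0.085},{"xyz":[-0.32,-0.08,0],"twist":0.2333,"finger_gap":0.085},{"xyz":[-0.4,-0.1,0],"twist":0.2917,"finger_gap":0.085}]' > rows.txt && python3 -m pendant rows.txt
echo '[{"twist":0.0583,"finger_gap":0.085},{"twist":0.1167,"finger_gap":0.085},{"twist":0.175,"finger_gap":0.085},{"twist":0.2333,"finger_gap":0.085},{"twist":0.2542,"finger_gap":0.085}]' > rows.txt && python3 -m pendant rows.txt
echo '[{"finger_gap":0.085},{"finger_gap":0.085},{"finger_gap":0.085}]' > rows.txt && python3 -m pendant rows.txt
python3 - <<'E'
from h import *
tool([.52,.33,.256],100)
I=bot.camera_info('wrist');np.save('w1.npy',I,allow_pickle=True);cv2.imwrite('pics/w1.png',bot.camera('wrist'))
print(bot.get_obs()['qd'])
print(proj(I,[[.6,.355,.04],[.43,.33,.016]]))
E
```

```text
time: 0.52
ee_pos: [0.32, 0.4328, 0.2561]
tcp_rot: [-180.0, -0.0, 165.5]
wrist_force: [0.3, 0.2, -0.4]
opening: 0.0851
grasp_force: 0.0
time: 0.93
ee_pos: [0.5014, 0.3342, 0.256]
tcp_rot: [-180.0, -0.0, 130.2]
wrist_force: [-0.4, 1.0, -0.0]
opening: 0.085
grasp_force: 0.0
time: 1.35
ee_pos: [0.4999, 0.3354, 0.2557]
tcp_rot: [-179.9, 0.0, 99.6]
wrist_force: [-1.2, 0.2, -1.1]
opening: 0.085
grasp_force: 0.0
time: 1.6
ee_pos: [0.4998, 0.3356, 0.2561]
tcp_rot: [-180.0, 0.0, 100.1]
wrist_force: [-0.2, 0.2, -0.6]
opening: 0.085
grasp_force: 0.0
t 1.6 shift [-0.0091  0.0189  0.0001] turn 0.1291896044119909 q6 113.8 yaw 100.13
[ 0.09374249 -0.0146886   0.0759637  -0.04824582 -0.02217876  0.46690684]
[[343.43309803 164.33308335]
 [200.06025655 156.19684867]]
```

View pics/w1.png

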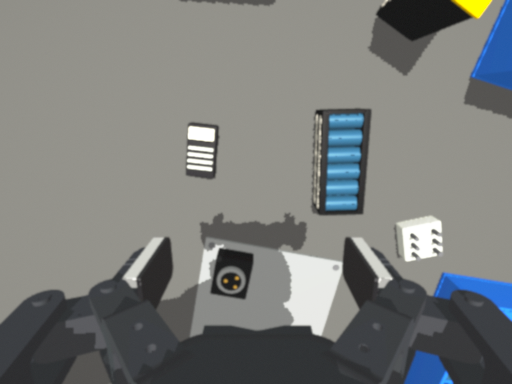

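The wrist view shows the long brick's blue cells at about (345,162), the controller at (201,150), and the socket on the board at (232,275).

```bash
cat >> h.py <<'E'
def find(n,I,im,pts,zmid):
    """dark+coloured blobs holding the given approx world points (x,y,ztop)"""
    hsv=cv2.cvtColor(im,cv2.COLOR_BGR2HSV);bl=(hsv[...,0]>95)&(hsv[...,0]<115)&(hsv[...,1]>100)
    m=((im.max(2)<45)|bl|(im.max(2)>150)).astype(np.uint8)
    m=cv2.morphologyEx(m,cv2.MORPH_CLOSE,np.ones((3,3)));bl=cv2.morphologyEx(bl.astype(np.uint8),cv2.MORPH_CLOSE,np.ones((7,7)))
    for p,z in zip(pts,zmid):
        u=proj(I,p)[0]
        for name,M,zz in(('all',m,z),('blue',bl,.04)):
            for c in blobs(M,60):
                if np.linalg.norm(c.mean(0)-u)<30:print(n,name,c.mean(0).round(),rect(I,c,zz))
E
python3 - <<'E'
from h import *
I=np.load('w1.npy',allow_pickle=True).item();im=cv2.imread('pics/w1.png')
find('w1',I,im,[(.6,.355,.04),(.43,.33,.016)],[.021,.008])
print(im[150,180:225].max(1),im[160,305:380].max(1))
E
```

```text
w1 all [344. 162.] [606.4 351.  124.8  42.  -78.1]
w1 blue [343. 161.] [599.7 355.2 115.4  39.4 -78.2]
w1 all [200. 158.] [428.2 325.8  33.8  30.9   3.6]
w1 all [201. 134.] [425.9 356.7  34.2  17.5   3.9]
[148 149 147 150 149 144 126  99  94  99 108 125 140 143 152 167 176 185
 199 215 228 237 242 248 252 253 253 254 254 254 255 255 252 197 101  58
  62 105 140 149 149 149 149 149 148] [150 149 149 149 149 148 144 125  97 105 129 123 116 164 174 107  57  64
  67  65  63  68 102 137 153 155 156 156 155 155 154 154 153 152 153 152
 152 151 150 151 151 150 150 150 149 148 147 146 145 145 145 144 142 133
 107  66  51  56  60  59  58  71 108 140 148 149 149 149 148 148 148 149
 149 148 148]
```

```bash
sed -i 's/m=((im.max(2)<45)|bl|(im.max(2)>150))/m=((im.max(2)<122)|bl|(im.max(2)>185))/' h.py
python3 - <<'E'
from h import *
I=np.load('w1.npy',allow_pickle=True).item();im=cv2.imread('pics/w1.png')
find('w1',I,im,[(.6,.355,.04),(.43,.33,.016)],[.021,.008])
m=im.min(2)>185
for c in blobs(m,15):
    u=c.mean(0)
    if abs(u[0]-201)<25 and abs(u[1]-150)<40: print(u.round(),rect(I,c,.02))
tool([.5995,.355,.1],101.8)
E
```

```text
w1 all [339. 159.] [601.6 351.1 134.7  68.3 -78.3]
w1 blue [343. 161.] [599.7 355.2 115.4  39.4 -78.2]
w1 all [202. 150.] [430.4 335.1  70.8  39.5 -86.9]
[199. 167.] [431.1 316.6  30.    4.8   3.6]
[199. 161.] [430.7 324.6  30.9   4.6   3.6]
[200. 155.] [429.8 332.5  30.8   4.7   3.7]
[200. 148.] [429.5 340.5  29.4   4.8   3.7]
[201. 134.] [428.4 358.4  31.5  15.4   3.8]
t 1.65 shift [0.0016 0.1016 0.1561] turn -1.6942255224993374 q6 113.8 yaw 100.11
```

Scaled: 0.12 m is 0.24, 0.102 m is 0.204, -1.7 degrees is -0.0142.

```bash
echo '[{"xyz":[0.002,0.08,0],"twist":-0.0142,"finger_gap":0.085},{"xyz":[0.004,0.16,0.04],"twist":-0.0142,"finger_gap":0.085},{"xyz":[0.004,0.204,0.1],"twist":-0.0142,"finger_gap":0.085},{"xyz":[0.004,0.204,0.18],"twist":-0.0142,"finger_gap":0.085},{"xyz":[0.004,0.204,0.24],"twist":-0.0142,"finger_gap":0.085}]' > rows.txt && python3 -m pendant rows.txt
echo '[{"finger_gap":0.085},{"finger_gap":0.085}]' > rows.txt && python3 -m pendant rows.txt
python3 - <<'E'
from h import *
tool([.5996,.3552,.034],101.8)
E
```

```text
time: 2.07
ee_pos: [0.6006, 0.355, 0.1319]
tcp_rot: [-179.8, 0.1, 101.7]
wrist_force: [-0.7, -0.2, 0.3]
opening: 0.0852
grasp_force: 0.0
time: 2.23
ee_pos: [0.5991, 0.3549, 0.1351]
tcp_rot: [-179.8, 0.1, 101.8]
wrist_force: [-0.3, -0.3, 2.3]
opening: 0.0851
grasp_force: 0.0
t 2.23 shift [0.0003 0.001  0.1011] turn -0.04386071138924308 q6 108.9 yaw 101.76
```

Scaled: 0.1 m is 0.2, 0.085 m is 0.17.

```bash
echo '[{"xyz":[0,0,0.06],"finger_gap":0.085},{"xyz":[0,0,0.12],"finger_gap":0.085},{"xyz":[0,0,0.17],"finger_gap":0.085},{"xyz":[0,0,0.2],"finger_gap":0.085},{"xyz":[0,0,0.2],"finger_gap":0.085}]' > rows.txt && python3 -m pendant rows.txt 60
echo '[{"finger_gap":0.04},{"finger_gap":0.04},{"finger_gap":0.04},{"finger_gap":0.04},{"finger_gap":0.04}]' > rows.txt && python3 -m pendant rows.txt
echo '[{"finger_gap":0.04},{"finger_gap":0.04},{"finger_gap":0.04}]' > rows.txt && python3 -m pendant rows.txt
```

```text
time: 2.65
ee_pos: [0.5995, 0.3554, 0.0361]
tcp_rot: [-179.9, 0.0, 101.8]
wrist_force: [0.2, -0.1, -1.0]
opening: 0.0849
grasp_force: 0.0
time: 3.07
ee_pos: [0.6011, 0.3562, 0.0402]
tcp_rot: [179.8, -0.1, 101.7]
wrist_force: [-2.6, -0.3, 7.8]
opening: 0.0531
grasp_force: 65.9
time: 3.32
ee_pos: [0.601, 0.3562, 0.0401]
tcp_rot: [179.8, -0.1, 101.7]
wrist_force: [-2.3, -1.3, 7.5]
opening: 0.0526
grasp_force: 65.9
```

Scaled: -0.15 m is -0.3, -0.125 m is -0.25.

```bash
echo '[{"xyz":[0,0,-0.04],"finger_gap":0.04},{"xyz":[0,0,-0.11],"finger_gap":0.04},{"xyz":[0,0,-0.18],"finger_gap":0.04},{"xyz":[0,0,-0.25],"finger_gap":0.04},{"xyz":[0,0,-0.3],"finger_gap":0.04}]' > rows.txt && python3 -m pendant rows.txt
echo '[{"finger_gap":0.04},{"finger_gap":0.04}]' > rows.txt && python3 -m pendant rows.txt
python3 - <<'E'
from h import *
im=cv2.imread('pics/top0.png');I=bot.camera_info('top')
print(im[200,170:190].tolist()[::3],im[200,250],im[155:165,250].max(1))
m=(im.min(2)>135)&(im.min(2)<250);m[:150]=0;m[:,:172]=0;m[:,340:]=0
for c in blobs(m,2000):print(c.min(0),c.max(0),rect(I,c,.004), cast(I,cv2.boxPoints(cv2.minAreaRect(c)),.004).round(4))
tool([.5,.2,.25],95)
E
```

```text
time: 3.73
ee_pos: [0.6003, 0.3556, 0.1916]
tcp_rot: [179.7, -0.1, 101.7]
wrist_force: [0.6, 0.2, -3.5]
opening: 0.0532
grasp_force: 64.8
time: 3.9
ee_pos: [0.6007, 0.3558, 0.1888]
tcp_rot: [179.8, -0.1, 101.7]
wrist_force: [1.3, 0.1, -5.0]
opening: 0.0528
grasp_force: 64.9
[[121, 122, 120], [122, 121, 118], [122, 123, 120], [121, 121, 120], [223, 222, 216], [233, 232, 226], [233, 231, 227]] [226 224 218] [121 120 120 136 173 210 221 221 221 221]
[179 158] [331 238] [545.3  23.4 385.9 205.6  88.6] [[ 0.4471  0.2179]
 [ 0.6531  0.2187]
 [ 0.6419 -0.176 ]
 [ 0.4379 -0.1663]]
t 3.9 shift [-0.132  -0.13   -0.0619] turn 6.71881316023547 q6 108.9 yaw 101.72
```

Scaled: -0.16 m is -0.32, -0.06 m is -0.12.

```bash
echo '[{"xyz":[-0.04,-0.016,-0.02],"finger_gap":0.04},{"xyz":[-0.11,-0.046,-0.04],"finger_gap":0.04},{"xyz":[-0.18,-0.076,-0.07],"finger_gap":0.04},{"xyz":[-0.25,-0.106,-0.1],"finger_gap":0.04},{"xyz":[-0.32,-0.136,-0.12],"finger_gap":0.04}]' > rows.txt && python3 -m pendant rows.txt
echo '[{"xyz":[-0.07,-0.03,0],"finger_gap":0.04},{"xyz":[-0.14,-0.06,0],"finger_gap":0.04},{"xyz":[-0.21,-0.09,0],"finger_gap":0.04},{"xyz":[-0.28,-0.12,0],"finger_gap":0.04},{"xyz":[-0.35,-0.15,0],"finger_gap":0.04}]' > rows.txt && python3 -m pendant rows.txt
echo '[{"xyz":[-0.07,-0.03,0],"twist":0.0333,"finger_gap":0.04},{"xyz":[-0.14,-0.06,0],"twist":0.0667,"finger_gap":0.04},{"xyz":[-0.2,-0.08,0],"twist":0.0917,"finger_gap":0.04},{"xyz":[-0.24,-0.1,0],"twist":0.1083,"finger_gap":0.04},{"xyz":[-0.268,-0.112,0],"twist":0.1092,"finger_gap":0.04}]' > rows.txt && python3 -m pendant rows.txt
echo '[{"finger_gap":0.04},{"finger_gap":0.04},{"finger_gap":0.04}]' > rows.txt && python3 -m pendant rows.txt
python3 - <<'E'
from h import *
tool([.5,.02,.25],88.6)
I=bot.camera_info('wrist');np.save('w2.npy',I,allow_pickle=True);cv2.imwrite('pics/w2.png',bot.camera('wrist'))
E
```

```text
time: 4.32
ee_pos: [0.5648, 0.1834, 0.2453]
tcp_rot: [-179.9, 0.0, 101.7]
wrist_force: [0.3, -0.9, -4.0]
opening: 0.0529
grasp_force: 65.0
time: 4.73
ee_pos: [0.5267, -0.0033, 0.2443]
tcp_rot: [-179.9, -0.0, 101.7]
wrist_force: [0.6, 0.3, -3.7]
opening: 0.053
grasp_force: 65.2
time: 5.15
ee_pos: [0.499, -0.1464, 0.2443]
tcp_rot: [-179.8, -0.0, 88.4]
wrist_force: [0.5, 0.6, -4.7]
opening: 0.0529
grasp_force: 65.1
time: 5.4
ee_pos: [0.5001, -0.1438, 0.2451]
tcp_rot: [-179.9, -0.0, 88.6]
wrist_force: [-0.3, -0.2, -4.2]
opening: 0.0527
grasp_force: 65.1
t 5.4 shift [ 0.1638 -0.004  -0.0047] turn 0.02330698220754357 q6 75.3 yaw 88.62
```

View pics/w2.png

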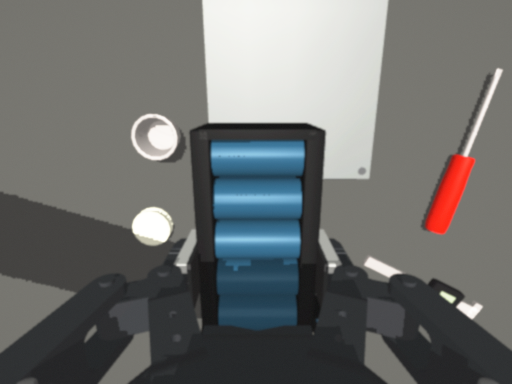

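The board fills columns 205–386 down to row 180, with its far right corner at (371,180). The held brick hides the terminal. The pot is at (156,137). I'll move back over the board and measure from there.

Scaled: 0.16 m is 0.32, 0.03 m is 0.06.

```bash
echo '[{"xyz":[0.06,-0.002,0],"finger_gap":0.04},{"xyz":[0.14,-0.004,0],"finger_gap":0.04},{"xyz":[0.21,-0.006,0],"finger_gap":0.04},{"xyz":[0.28,-0.008,0],"finger_gap":0.04},{"xyz":[0.32,-0.008,0],"finger_gap":0.04}]' > rows.txt && python3 -m pendant rows.txt
echo '[{"finger_gap":0.04},{"finger_gap":0.04},{"finger_gap":0.04}]' > rows.txt && python3 -m pendant rows.txt
python3 - <<'E'
from h import *
I=bot.camera_info('wrist');np.save('w3.npy',I,allow_pickle=True);cv2.imwrite('pics/w3.png',bot.camera('wrist'))
tool([.49,.025,.25],88.6)
E
```

```text
time: 5.87
ee_pos: [0.4996, 0.0197, 0.2461]
tcp_rot: [-180.0, -0.1, 88.8]
wrist_force: [0.1, 0.2, -4.5]
opening: 0.0529
grasp_force: 65.1
time: 6.12
ee_pos: [0.5001, 0.0163, 0.2461]
tcp_rot: [-180.0, 0.0, 88.7]
wrist_force: [1.1, 0.3, -4.0]
opening: 0.0529
grasp_force: 65.1
t 6.17 shift [ 0.009  -0.0103 -0.0039] turn 0.0447837843811385 q6 93.2 yaw 88.64
```

View pics/w3.png

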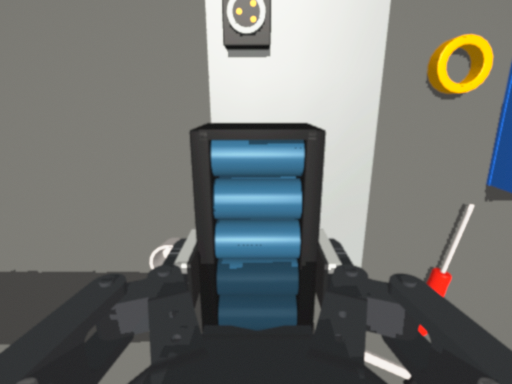

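```bash
python3 - <<'E'
from h import *
def L(n):return np.load(n+'.npy',allow_pickle=True).item(),cv2.imread(f'pics/{n}.png').max(2).astype(float)
def cross(v,lo,hi,sgn):
    for i in range(lo,hi):
        a,b=v[i],v[i+1];T=172 if True else 0
        if (b-a)*sgn>0 and (a-T)*(b-T)<=0:return i+(T-a)/(b-a)
def fit(I,P,name):
    P=np.array(P)
    w=cast(I,P,.004)
    x,y=w.T
    for _ in range(3):
        vx,vy,x0,y0=cv2.fitLine((np.c_[x,y]).astype(np.float32),cv2.DIST_HUBER,0,.001,.001).ravel()
        r=(np.c_[x,y]-[x0,y0])@[-vy,vx];k=abs(r)<.002;x,y=x[k],y[k]
    print(name,len(x),np.round([x0,y0],4),'ang',round(np.degrees(np.arctan2(vy,vx))%180,2),'rms',r.std().round(5))
for n,rr,rl in(('w2',(10,150),(10,110)),('w3',(10,200),(60,110))):
    I,g=L(n)
    fit(I,[(c,r) for r in range(*rr) if(c:=cross(g[r],340,420,-1))],n+' back')
    fit(I,[(c,r) for r in range(*rl) if(c:=cross(g[r],190,240,1))],n+' front')
I,g=L('w2');fit(I,[(c,r) for c in range(328,360) if(r:=cross(g[:,c],165,195,-1))],'w2 -y end')
I,g=L('w1');fit(I,[(c,r) for c in range(258,335) if(r:=cross(g[:,c],225,275,1))],'w1 +y end')
im=cv2.imread('pics/top0.png').max(2).astype(float);I=bot.camera_info('top')
fit(I,[(c,r) for c in range(190,325) if(r:=cross(im[:,c],150,172,1))],'top back')
fit(I,[(c,r) for c in range(225,290) if(r:=cross(im[:,c],225,250,-1))],'top front')
fit(I,[(c,r) for r in range(170,200) if(c:=cross(im[r],170,195,1))],'top +y')
fit(I,[(c,r) for r in range(170,200) if(c:=cross(im[r],320,340,-1))],'top -y')
E
```

```text
w2 back 140 [ 0.6448 -0.0522] ang 88.81 rms 6e-05
w2 front 100 [ 0.4443 -0.0251] ang 89.03 rms 7e-05
w3 back 190 [0.6477 0.0897] ang 88.81 rms 7e-05
w3 front 50 [0.4466 0.1006] ang 89.03 rms 8e-05
w2 -y end 30 [ 0.6041 -0.1674] ang 178.68 rms 5e-05
w1 +y end 54 [0.6065 0.2132] ang 178.9 rms 0.00022
top back 135 [0.6458 0.0169] ang 88.67 rms 8e-05
top front 65 [0.4442 0.0112] ang 88.99 rms 0.00026
top +y 30 [0.5823 0.2136] ang 178.83 rms 0.00012
top -y 30 [ 0.5826 -0.1673] ang 179.42 rms 0.00023
```

Scaled: 0.14 m is 0.28, 0.12 m is 0.24.

```bash
echo '[{"xyz":[0.018,-0.02,0.04],"finger_gap":0.04},{"xyz":[0.018,-0.02,0.1],"finger_gap":0.04},{"xyz":[0.018,-0.02,0.17],"finger_gap":0.04},{"xyz":[0.018,-0.02,0.24],"finger_gap":0.04},{"xyz":[0.018,-0.02,0.28],"finger_gap":0.04}]' > rows.txt && python3 -m pendant rows.txt
echo '[{"finger_gap":0.04},{"finger_gap":0.04},{"finger_gap":0.04}]' > rows.txt && python3 -m pendant rows.txt
python3 - <<'E'
from h import *
tool([.4906,.0251,.044],88.87)
E
```

```text
time: 6.58
ee_pos: [0.4889, 0.0241, 0.1024]
tcp_rot: [-179.8, 0.0, 88.5]
wrist_force: [-0.9, -0.0, -4.7]
opening: 0.0527
grasp_force: 64.9
time: 6.83
ee_pos: [0.4912, 0.0246, 0.1081]
tcp_rot: [179.9, -0.0, 88.6]
wrist_force: [0.6, -0.2, -3.2]
opening: 0.053
grasp_force: 65.1
t 6.83 shift [ 0.0005 -0.0008  0.0641] turn -0.3025253907398735 q6 94.3 yaw 88.57
```

Scaled: 0.06 m is 0.12, 0.055 m is 0.11, -0.3 degrees is -0.0025.

```bash
echo '[{"xyz":[0,-0.002,0.04],"twist":-0.0025,"finger_gap":0.04},{"xyz":[0.001,-0.002,0.08],"twist":-0.0025,"finger_gap":0.04},{"xyz":[0.001,-0.002,0.11],"twist":-0.0025,"finger_gap":0.04},{"xyz":[0.001,-0.002,0.12],"twist":-0.0025,"finger_gap":0.04},{"xyz":[0.001,-0.002,0.12],"twist":-0.0025,"finger_gap":0.04}]' > rows.txt && python3 -m pendant rows.txt
echo '[{"xyz":[0,0,0.002],"finger_gap":0.04},{"xyz":[0,0,0.004],"finger_gap":0.04},{"xyz":[0,0,0.004],"finger_gap":0.04}]' > rows.txt && python3 -m pendant rows.txt
```

```text
time: 7.25
ee_pos: [0.4897, 0.0254, 0.0468]
tcp_rot: [180.0, 0.0, 88.9]
wrist_force: [-0.5, -0.6, -4.6]
opening: 0.0531
grasp_force: 65.2
time: 7.5
ee_pos: [0.4902, 0.0256, 0.0455]
tcp_rot: [179.9, -0.0, 88.9]
wrist_force: [-0.4, -0.2, -3.1]
opening: 0.0529
grasp_force: 65.2
```

Scaled: 0.002 m is 0.004, 0.001 m is 0.002.

```bash
echo '[{"xyz":[0,0,0.002],"finger_gap":0.04},{"xyz":[0,0,0.004],"finger_gap":0.04},{"xyz":[0,0,0.004],"finger_gap":0.04}]' > rows.txt && python3 -m pendant rows.txt
```

```text
time: 7.75
ee_pos: [0.49, 0.0255, 0.0441]
tcp_rot: [179.9, -0.0, 88.9]
wrist_force: [-4.0, -0.8, 9.6]
opening: 0.0529
grasp_force: 66.8
```

Contact. Next I release, rise, and move to view the brick.

Scaled: -0.001 m is -0.002.

```bash
echo '[{"xyz":[0,0,-0.002],"finger_gap":0.053},{"xyz":[0,0,-0.002],"finger_gap":0.06},{"xyz":[0,0,-0.002],"finger_gap":0.068},{"xyz":[0,0,-0.002],"finger_gap":0.07},{"xyz":[0,0,-0.002],"finger_gap":0.07}]' > rows.txt && python3 -m pendant rows.txt
echo '[{"xyz":[0,0,-0.04],"finger_gap":0.07},{"xyz":[0,0,-0.12],"finger_gap":0.08},{"xyz":[0,0,-0.2],"finger_gap":0.085},{"xyz":[0,0,-0.28],"finger_gap":0.085},{"xyz":[0,0,-0.36],"finger_gap":0.085}]' > rows.txt && python3 -m pendant rows.txt
echo '[{"xyz":[-0.07,0,-0.02],"finger_gap":0.085},{"xyz":[-0.14,0,-0.04],"finger_gap":0.085},{"xyz":[-0.22,0,-0.04],"finger_gap":0.085},{"xyz":[-0.26,0,-0.04],"finger_gap":0.085},{"xyz":[-0.26,0,-0.04],"finger_gap":0.085}]' > rows.txt && python3 -m pendant rows.txt
echo '[{"finger_gap":0.085},{"finger_gap":0.085}]' > rows.txt && python3 -m pendant rows.txt
python3 - <<'E'
from h import *
I=bot.camera_info('wrist');np.save('w4.npy',I,allow_pickle=True);im=bot.camera('wrist');cv2.imwrite('pics/w4.png',im)
It=bot.camera_info('top');t=bot.camera('top')
find('w',I,im,[(.49,.025,.046)],[.025]);find('t',It,t,[(.49,.025,.046)],[.025])
tool([.43,.28,.25],93.6)
E
```

```text
time: 8.17
ee_pos: [0.4895, 0.0255, 0.0434]
tcp_rot: [180.0, 0.0, 88.9]
wrist_force: [0.2, 0.1, -0.8]
opening: 0.0703
grasp_force: 0.0
time: 8.58
ee_pos: [0.489, 0.0255, 0.2252]
tcp_rot: [180.0, 0.0, 88.9]
wrist_force: [1.2, 0.1, 0.2]
opening: 0.0851
grasp_force: 0.0
time: 9.0
ee_pos: [0.4868, -0.1078, 0.2433]
tcp_rot: [180.0, 0.1, 88.7]
wrist_force: [0.1, -0.0, 0.5]
opening: 0.0852
grasp_force: 0.0
time: 9.17
ee_pos: [0.4869, -0.1042, 0.2432]
tcp_rot: [-180.0, -0.0, 88.9]
wrist_force: [0.2, 0.2, 0.9]
opening: 0.0851
grasp_force: 0.0
w blue [258.  50.] [491.   14.7  94.5  39.   88.9]
t all [254. 230.] [ 530.9   30.9 1354.2  875.2   89. ]
t blue [254. 217.] [489.7  24.5 111.3  37.1  89. ]
t 9.27 shift [ 0.3825 -0.0638 -0.0067] turn -4.620815737938614 q6 79.0 yaw 88.98
```

View pics/w4.png

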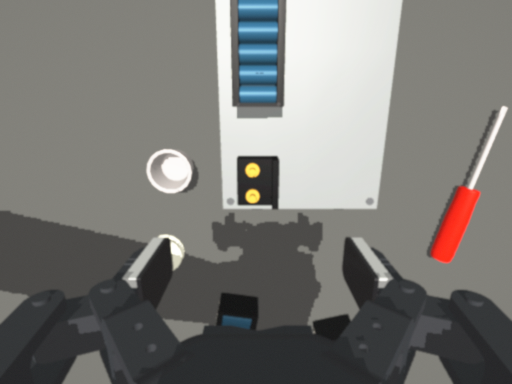

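The long brick is within 1 mm of its target. The terminal is at (256,182), and the pot is undisturbed at (170,171). Next is the controller.

Scaled: 0.2 m is 0.4, 0.04 m is 0.08, -4.7 degrees is -0.0392.

```bash
echo '[{"xyz":[0.08,-0.014,0],"twist":-0.0083,"finger_gap":0.085},{"xyz":[0.16,-0.028,0],"twist":-0.0167,"finger_gap":0.085},{"xyz":[0.24,-0.042,0.02],"twist":-0.025,"finger_gap":0.085},{"xyz":[0.32,-0.056,0.04],"twist":-0.0333,"finger_gap":0.085},{"xyz":[0.4,-0.068,0.06],"twist":-0.0392,"finger_gap":0.085}]' > rows.txt && python3 -m pendant rows.txt
echo '[{"xyz":[0.08,-0.008,0],"finger_gap":0.085},{"xyz":[0.16,-0.016,0],"finger_gap":0.085},{"xyz":[0.24,-0.024,0],"finger_gap":0.085},{"xyz":[0.31,-0.032,0],"finger_gap":0.085},{"xyz":[0.34,-0.032,0],"finger_gap":0.085}]' > rows.txt && python3 -m pendant rows.txt
echo '[{"finger_gap":0.085},{"finger_gap":0.085}]' > rows.txt && python3 -m pendant rows.txt
python3 - <<'E'
from h import *
I=bot.camera_info('wrist');im=bot.camera('wrist');cv2.imwrite('pics/w5.png',im)
find('w',I,im,[(.43,.335,.016)],[.008])
for zz,m in((.02,im.min(2)>185),(.014,im.max(2)<85)):
  for c in blobs(m,15):
    if np.linalg.norm(c.mean(0)-proj(I,[.43,.335,.01])[0])<35:print(zz,c.mean(0).round(),rect(I,c,zz))
print(proj(I,[.43,.335,.01]),proj(I,np.r_[I['extrinsics'][:2,3],0]))
tool([.43,.335,.1],93.65)
E
```

```text
time: 9.68
ee_pos: [0.4558, 0.0984, 0.2133]
tcp_rot: [179.9, -0.0, 93.7]
wrist_force: [1.0, -0.2, 0.3]
opening: 0.0848
grasp_force: 0.0
time: 10.1
ee_pos: [0.4282, 0.2689, 0.2132]
tcp_rot: [-180.0, -0.1, 93.9]
wrist_force: [0.1, -0.1, -0.2]
opening: 0.085
grasp_force: 0.0
time: 10.27
ee_pos: [0.4293, 0.2657, 0.2131]
tcp_rot: [-180.0, 0.0, 93.8]
wrist_force: [0.7, -0.6, -1.1]
opening: 0.085
grasp_force: 0.0
w all [261. 102.] [430.5 334.2  71.9  37.2 -86.7]
0.02 [261. 123.] [431.2 316.3  29.3   4.1   3.8]
0.02 [261. 115.] [431.2 324.5  30.1   4.    3.8]
0.02 [261. 107.] [430.1 332.4  30.9   4.    3.8]
0.02 [261.  99.] [429.6 340.3  30.7   3.9   3.8]
0.02 [261.  80.] [428.7 358.9  31.2  14.1   3.8]
0.014 [262. 132.] [432.6 307.2  33.7  11.4   7.4]
[[260.95293032 104.30305289]] [[257.20055842 101.48927798]]
t 10.32 shift [0.0701 0.005  0.1132] turn 0.06712793467734457 q6 117.9 yaw 93.72
```

View pics/w5.png

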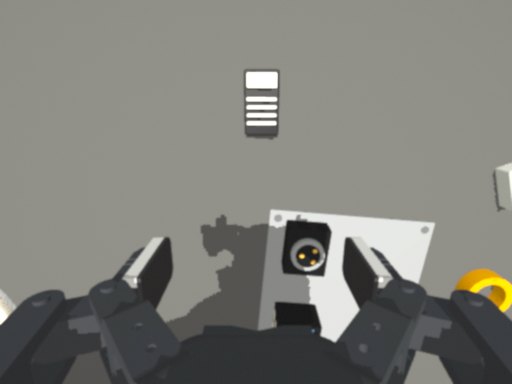

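The controller is centred at (261,102), running along the image's vertical.

Scaled: 0.13 m is 0.26, 0.07 m is 0.14.

```bash
echo '[{"xyz":[0.07,0.004,0.02],"finger_gap":0.06},{"xyz":[0.14,0.008,0.08],"finger_gap":0.05},{"xyz":[0.142,0.008,0.16],"finger_gap":0.05},{"xyz":[0.142,0.008,0.22],"finger_gap":0.05},{"xyz":[0.142,0.008,0.26],"finger_gap":0.05}]' > rows.txt && python3 -m pendant rows.txt 40
echo '[{"finger_gap":0.05},{"finger_gap":0.05}]' > rows.txt && python3 -m pendant rows.txt
python3 - <<'E'
from h import *
tool([.4299,.336,.030],93.7)
E
```

```text
time: 10.73
ee_pos: [0.4286, 0.3342, 0.0797]
tcp_rot: [-179.8, 0.1, 93.6]
wrist_force: [-0.5, -0.3, -0.4]
opening: 0.0495
grasp_force: 0.0
time: 10.9
ee_pos: [0.4295, 0.3344, 0.0832]
tcp_rot: [-179.9, 0.1, 93.5]
wrist_force: [1.3, -0.8, 0.3]
opening: 0.0498
grasp_force: 0.0
t 10.9 shift [0.0016 0.0006 0.0532] turn -0.15217489116916738 q6 124.4 yaw 93.55
```

Scaled: 0.052 m is 0.104, 0.05 m is 0.1.

```bash
echo '[{"xyz":[0.0032,0.001,0.04],"finger_gap":0.05},{"xyz":[0.0032,0.001,0.08],"finger_gap":0.05},{"xyz":[0.0032,0.001,0.1],"finger_gap":0.05},{"xyz":[0.0032,0.001,0.104],"finger_gap":0.05},{"xyz":[0.0032,0.001,0.104],"finger_gap":0.05}]' > rows.txt && python3 -m pendant rows.txt
echo '[{"finger_gap":0.02},{"finger_gap":0.02},{"finger_gap":0.02},{"finger_gap":0.02},{"finger_gap":0.02}]' > rows.txt && python3 -m pendant rows.txt
```

```text
time: 11.32
ee_pos: [0.4304, 0.3372, 0.0324]
tcp_rot: [180.0, -0.0, 93.6]
wrist_force: [-0.8, -0.4, 0.6]
opening: 0.0497
grasp_force: 0.0
time: 11.73
ee_pos: [0.4309, 0.3378, 0.0334]
tcp_rot: [179.9, -0.1, 93.6]
wrist_force: [-0.2, -1.3, 6.2]
opening: 0.0348
grasp_force: 40.6
```

Scaled: -0.12 m is -0.24, -0.11 m is -0.22.

```bash
echo '[{"xyz":[0,0,-0.04],"finger_gap":0.02},{"xyz":[0,0,-0.1],"finger_gap":0.02},{"xyz":[0,0,-0.17],"finger_gap":0.02},{"xyz":[0,0,-0.22],"finger_gap":0.02},{"xyz":[-0.04,0.006,-0.24],"finger_gap":0.02}]' > rows.txt && python3 -m pendant rows.txt
echo '[{"xyz":[-0.07,0.008,0],"finger_gap":0.02},{"xyz":[-0.14,0.016,0],"finger_gap":0.02},{"xyz":[-0.22,0.026,0],"finger_gap":0.02},{"xyz":[-0.3,0.036,0],"finger_gap":0.02},{"xyz":[-0.37,0.046,0],"finger_gap":0.02}]' > rows.txt && python3 -m pendant rows.txt
echo '[{"xyz":[-0.07,0.008,0],"twist":0.0083,"finger_gap":0.02},{"xyz":[-0.13,0.016,0],"twist":0.0167,"finger_gap":0.02},{"xyz":[-0.18,0.024,0],"twist":0.0333,"finger_gap":0.02},{"xyz":[-0.22,0.0274,0],"twist":0.0392,"finger_gap":0.02},{"xyz":[-0.22,0.0274,0],"twist":0.0392,"finger_gap":0.02}]' > rows.txt && python3 -m pendant rows.txt
echo '[{"finger_gap":0.02},{"finger_gap":0.02}]' > rows.txt && python3 -m pendant rows.txt
python3 - <<'E'
from h import *
tool([.4903,.026,.080],88.9)
E
```

```text
time: 12.15
ee_pos: [0.4351, 0.3201, 0.1564]
tcp_rot: [179.7, -0.2, 93.7]
wrist_force: [0.4, -1.0, -0.7]
opening: 0.0347
grasp_force: 40.2
time: 12.57
ee_pos: [0.469, 0.1323, 0.1524]
tcp_rot: [179.9, -0.0, 93.6]
wrist_force: [1.4, 0.3, -1.1]
opening: 0.0347
grasp_force: 40.2
time: 12.98
ee_pos: [0.49, 0.0225, 0.1522]
tcp_rot: [179.9, 0.0, 88.7]
wrist_force: [-0.0, 0.6, -0.9]
opening: 0.0347
grasp_force: 40.2
time: 13.15
ee_pos: [0.4896, 0.0256, 0.1519]
tcp_rot: [180.0, -0.0, 88.9]
wrist_force: [0.2, -0.5, -0.3]
opening: 0.0349
grasp_force: 40.2
t 13.15 shift [0.0004 0.0007 0.0719] turn 0.010010721184627869 q6 94.1 yaw 88.91
```

Scaled: 0.068 m is 0.136, 0.067 m is 0.134.

```bash
echo '[{"xyz":[0,0.001,0.06],"finger_gap":0.02},{"xyz":[0,0.001,0.11],"finger_gap":0.02},{"xyz":[0,0.001,0.134],"finger_gap":0.02},{"xyz":[0,0.001,0.136],"finger_gap":0.02},{"xyz":[0,0.001,0.136],"finger_gap":0.02}]' > rows.txt && python3 -m pendant rows.txt
echo '[{"xyz":[0,0,0.002],"finger_gap":0.02},{"xyz":[0,0,0.004],"finger_gap":0.02},{"xyz":[0,0,0.004],"finger_gap":0.02}]' > rows.txt && python3 -m pendant rows.txt
```

```text
time: 13.57
ee_pos: [0.4897, 0.026, 0.0835]
tcp_rot: [-180.0, 0.0, 89.0]
wrist_force: [0.5, 0.4, 0.7]
opening: 0.0346
grasp_force: 40.1
time: 13.82
ee_pos: [0.4906, 0.0255, 0.0824]
tcp_rot: [179.9, -0.0, 88.9]
wrist_force: [0.2, -0.4, -0.1]
opening: 0.0347
grasp_force: 40.1
```

```bash
echo '[{"xyz":[0,0,0.002],"finger_gap":0.02},{"xyz":[0,0,0.004],"finger_gap":0.02},{"xyz":[0,0,0.004],"finger_gap":0.02}]' > rows.txt && python3 -m pendant rows.txt
echo '[{"xyz":[0,0,0.002],"finger_gap":0.02},{"xyz":[0,0,0.002],"finger_gap":0.02}]' > rows.txt && python3 -m pendant rows.txt
```

```text
time: 14.07
ee_pos: [0.49, 0.0253, 0.0794]
tcp_rot: [180.0, 0.0, 88.9]
wrist_force: [0.4, 0.1, -0.8]
opening: 0.035
grasp_force: 40.2
time: 14.23
ee_pos: [0.4901, 0.0254, 0.0793]
tcp_rot: [180.0, -0.0, 88.9]
wrist_force: [-3.0, -0.5, 8.2]
opening: 0.0348
grasp_force: 41.0
```

Scaled: -0.001 m is -0.002.

```bash
echo '[{"xyz":[0,0,-0.002],"finger_gap":0.04},{"xyz":[0,0,-0.002],"finger_gap":0.05},{"xyz":[0,0,-0.002],"finger_gap":0.055},{"xyz":[0,0,-0.002],"finger_gap":0.055}]' > rows.txt && python3 -m pendant rows.txt
echo '[{"xyz":[0,0,-0.04],"finger_gap":0.055},{"xyz":[0,0,-0.12],"finger_gap":0.06},{"xyz":[0,0,-0.2],"finger_gap":0.07},{"xyz":[0,0,-0.28],"finger_gap":0.085},{"xyz":[-0.04,0,-0.34],"finger_gap":0.085}]' > rows.txt && python3 -m pendant rows.txt
echo '[{"xyz":[-0.08,0,0],"finger_gap":0.085},{"xyz":[-0.16,0,0],"finger_gap":0.085},{"xyz":[-0.22,0,0],"finger_gap":0.085},{"xyz":[-0.26,0,0],"finger_gap":0.085},{"xyz":[-0.26,0,0],"finger_gap":0.085}]' > rows.txt && python3 -m pendant rows.txt
python3 - <<'E'
from h import *
cv2.imwrite('pics/w6.png',bot.camera('wrist'))
t=bot.camera('top');It=bot.camera_info('top')
for c in blobs(t.min(2)>185,5):
    if np.linalg.norm(c.mean(0)-proj(It,[.49,.025,.06])[0])<22:print(c.mean(0).round(),rect(It,c,.066))
tool([.5,-.4,.25],88.9)
E
echo '[{"xyz":[-0.08,0,0],"finger_gap":0.085},{"xyz":[-0.16,0,0],"finger_gap":0.085},{"xyz":[-0.24,0,0],"finger_gap":0.085},{"xyz":[-0.32,0,0],"finger_gap":0.085},{"xyz":[-0.4,0,0],"finger_gap":0.085}]' > rows.txt && python3 -m pendant rows.txt
echo '[{"xyz":[-0.08,0,0],"finger_gap":0.085},{"xyz":[-0.16,0,0],"finger_gap":0.085},{"xyz":[-0.18,0,0],"finger_gap":0.085},{"xyz":[-0.18,0,0],"finger_gap":0.085},{"xyz":[-0.18,0,0],"finger_gap":0.085}]' > rows.txt && python3 -m pendant rows.txt
python3 - <<'E'
from h import *
I=bot.camera_info('wrist');np.save('w7.npy',I,allow_pickle=True);im=bot.camera('wrist');cv2.imwrite('pics/w7.png',im)
find('w',I,im,[(.45,-.339,.042),(.595,-.362,.042)],[.021,.021])
tool([.45,-.339,.1],80.8)
E
```

```text
time: 14.57
ee_pos: [0.49, 0.0253, 0.0792]
tcp_rot: [-180.0, 0.0, 88.9]
wrist_force: [-0.6, -0.3, -0.4]
opening: 0.055
grasp_force: 0.0
time: 14.98
ee_pos: [0.4898, 0.0069, 0.2526]
tcp_rot: [179.9, -0.0, 89.0]
wrist_force: [0.4, 0.1, 0.4]
opening: 0.0852
grasp_force: 0.0
time: 15.4
ee_pos: [0.4869, -0.1278, 0.249]
tcp_rot: [-180.0, 0.0, 88.7]
wrist_force: [-0.5, 0.0, -0.2]
opening: 0.085
grasp_force: 0.0
[245. 216.] [491.   46.5  29.1   9.7  -0.7]
t 15.5 shift [-0.2745  0.0187 -0.001 ] turn -0.08832693433755878 q6 76.8 yaw 88.81
time: 15.92
ee_pos: [0.4837, -0.3251, 0.2495]
tcp_rot: [180.0, -0.0, 89.0]
wrist_force: [1.8, -0.0, -0.1]
opening: 0.0846
grasp_force: 0.0
time: 16.33
ee_pos: [0.4821, -0.4137, 0.2488]
tcp_rot: [-180.0, -0.1, 88.9]
wrist_force: [-0.1, -0.6, -0.4]
opening: 0.0852
grasp_force: 0.0
w all [228.  99.] [ 451.  -343.8   95.3   61.6   79.7]
w blue [226.  99.] [ 451.5 -339.8   75.3   38.8   79.9]
w all [352. 120.] [ 598.2 -365.2   68.    54.4   13.5]
w blue [360. 118.] [ 596.6 -361.2   39.2   35.9   13.1]
t 16.38 shift [ 0.0734 -0.0335  0.1494] turn 8.175681017544491 q6 50.4 yaw 88.98
```

View pics/w6.png

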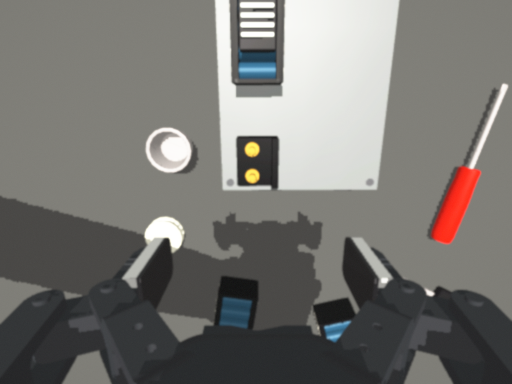

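View pics/w7.png

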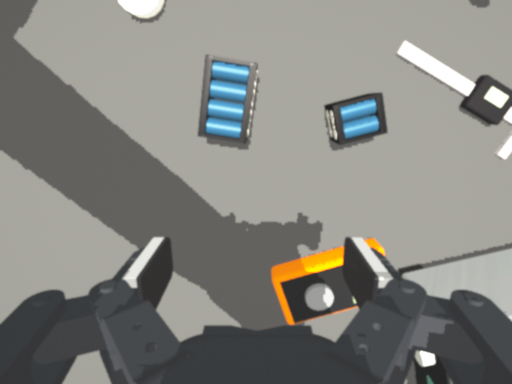

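The controller sits centred on the brick. In w7 the medium brick is at (228,99) and the short brick at (357,118), both clear of other objects.

The manual's scale: shifts go in shares of 0.5 m and turns go in shares of 120 degrees. Converting my numbers, 0.14 m is 0.28, 0.115 m is 0.23, 8.9 degrees is 0.0742.

```bash
echo '[{"xyz":[0.07,-0.032,0.02],"twist":0.0417,"finger_gap":0.085},{"xyz":[0.14,-0.062,0.08],"twist":0.0733,"finger_gap":0.085},{"xyz":[0.1454,-0.0646,0.16],"twist":0.0742,"finger_gap":0.085},{"xyz":[0.1454,-0.0646,0.23],"twist":0.0742,"finger_gap":0.085},{"xyz":[0.1454,-0.0646,0.28],"twist":0.0742,"finger_gap":0.085}]' > rows.txt && python3 -m pendant rows.txt 60
echo '[{"finger_gap":0.085},{"finger_gap":0.085}]' > rows.txt && python3 -m pendant rows.txt
python3 - <<'E'
from h import *
tool([.4512,-.3397,.037],80.1)
E
```

```text
time: 16.8
ee_pos: [0.4501, -0.3378, 0.1068]
tcp_rot: [-179.9, -0.1, 80.2]
wrist_force: [0.8, -0.8, 0.4]
opening: 0.0848
grasp_force: 0.0
time: 16.97
ee_pos: [0.4507, -0.3394, 0.1095]
tcp_rot: [-179.9, -0.0, 80.1]
wrist_force: [-0.2, 0.4, 1.4]
opening: 0.0853
grasp_force: 0.0
t 16.97 shift [-0.0003  0.0007  0.0725] turn 0.028641549282923506 q6 62.9 yaw 80.13
```

Scaled: 0.072 m is 0.144, 0.07 m is 0.14.

```bash
echo '[{"xyz":[0,0.0014,0.06],"finger_gap":0.085},{"xyz":[0,0.0014,0.11],"finger_gap":0.085},{"xyz":[0,0.0014,0.14],"finger_gap":0.085},{"xyz":[0,0.0014,0.144],"finger_gap":0.085},{"xyz":[0,0.0014,0.144],"finger_gap":0.085}]' > rows.txt && python3 -m pendant rows.txt
echo '[{"finger_gap":0.04},{"finger_gap":0.04},{"finger_gap":0.04},{"finger_gap":0.04},{"finger_gap":0.04}]' > rows.txt && python3 -m pendant rows.txt
echo '[{"finger_gap":0.04},{"finger_gap":0.04}]' > rows.txt && python3 -m pendant rows.txt
echo '[{"xyz":[0,0,-0.04],"finger_gap":0.04},{"xyz":[0,0,-0.1],"finger_gap":0.04},{"xyz":[0,0,-0.17],"finger_gap":0.04},{"xyz":[0,0,-0.24],"finger_gap":0.04},{"xyz":[0,0,-0.28],"finger_gap":0.04}]' > rows.txt && python3 -m pendant rows.txt
echo '[{"finger_gap":0.04},{"finger_gap":0.04}]' > rows.txt && python3 -m pendant rows.txt
python3 - <<'E'
from h import *
tool([.5746,.0234,.18],88.9)
E
```

```text
time: 17.38
ee_pos: [0.4523, -0.3414, 0.0392]
tcp_rot: [179.9, 0.0, 80.0]
wrist_force: [0.2, 0.1, 0.8]
opening: 0.0849
grasp_force: 0.0
time: 17.8
ee_pos: [0.4522, -0.342, 0.0397]
tcp_rot: [179.9, 0.1, 80.0]
wrist_force: [-0.5, 1.5, 8.1]
opening: 0.0529
grasp_force: 64.8
time: 17.97
ee_pos: [0.4522, -0.342, 0.0397]
tcp_rot: [179.9, 0.1, 80.0]
wrist_force: [-1.5, 1.3, 8.6]
opening: 0.0532
grasp_force: 64.7
time: 18.38
ee_pos: [0.452, -0.3418, 0.1821]
tcp_rot: [179.8, 0.1, 80.0]
wrist_force: [0.7, -0.6, -2.1]
opening: 0.0529
grasp_force: 64.7
time: 18.55
ee_pos: [0.4519, -0.3417, 0.1786]
tcp_rot: [179.9, 0.1, 80.0]
wrist_force: [-0.6, 0.3, -3.9]
opening: 0.053
grasp_force: 64.7
t 18.55 shift [ 0.3809  0.0575 -0.0017] turn -8.884115899909887 q6 62.9 yaw 80.02
```

Scaled: 0.16 m is 0.32, 0.125 m is 0.25.

```bash
echo '[{"xyz":[0.04,0.006,0],"finger_gap":0.04},{"xyz":[0.11,0.016,0],"finger_gap":0.04},{"xyz":[0.18,0.028,0],"finger_gap":0.04},{"xyz":[0.25,0.038,0],"finger_gap":0.04},{"xyz":[0.32,0.048,0],"finger_gap":0.04}]' > rows.txt && python3 -m pendant rows.txt
echo '[{"xyz":[0.07,0.012,0],"finger_gap":0.04},{"xyz":[0.14,0.024,0],"twist":-0.0167,"finger_gap":0.04},{"xyz":[0.21,0.034,0],"twist":-0.0333,"finger_gap":0.04},{"xyz":[0.28,0.044,0],"twist":-0.05,"finger_gap":0.04},{"xyz":[0.35,0.054,0],"twist":-0.0742,"finger_gap":0.04}]' > rows.txt && python3 -m pendant rows.txt
echo '[{"xyz":[0.04,0,0],"finger_gap":0.04},{"xyz":[0.08,0,0],"finger_gap":0.04},{"xyz":[0.088,0,0],"finger_gap":0.04},{"xyz":[0.088,0,0],"finger_gap":0.04},{"xyz":[0.088,0,0],"finger_gap":0.04}]' > rows.txt && python3 -m pendant rows.txt
python3 - <<'E'
from h import *
tool([.5746,.0214,.0437],88.9)
E
```

```text
time: 18.97
ee_pos: [0.5022, -0.1863, 0.1752]
tcp_rot: [-179.8, -0.0, 80.0]
wrist_force: [1.2, -0.6, -2.5]
opening: 0.0529
grasp_force: 64.5
time: 19.38
ee_pos: [0.5592, -0.0185, 0.1752]
tcp_rot: [-179.8, -0.0, 89.0]
wrist_force: [0.8, -0.7, -2.5]
opening: 0.0531
grasp_force: 64.5
time: 19.8
ee_pos: [0.5601, 0.0234, 0.1761]
tcp_rot: [-179.9, 0.0, 88.9]
wrist_force: [-0.1, -0.1, -3.1]
opening: 0.0534
grasp_force: 64.4
t 19.8 shift [-0.0017  0.0148  0.1323] turn 0.041550835099400274 q6 93.5 yaw 88.94
```

Scaled: 0.12 m is 0.24, 0.11 m is 0.22.

```bash
echo '[{"xyz":[-0.002,0.0288,0.04],"finger_gap":0.04},{"xyz":[-0.0034,0.0288,0.1],"finger_gap":0.04},{"xyz":[-0.0034,0.0288,0.17],"finger_gap":0.04},{"xyz":[-0.0034,0.0288,0.22],"finger_gap":0.04},{"xyz":[-0.0034,0.0288,0.24],"finger_gap":0.04}]' > rows.txt && python3 -m pendant rows.txt
echo '[{"finger_gap":0.04},{"finger_gap":0.04}]' > rows.txt && python3 -m pendant rows.txt
python3 - <<'E'
from h import *
tool([.5746,.0214,.0437],88.9)
E
```

```text
time: 20.22
ee_pos: [0.5725, 0.0203, 0.0526]
tcp_rot: [-179.6, 0.0, 88.8]
wrist_force: [-1.5, -0.7, -3.9]
opening: 0.0528
grasp_force: 64.4
time: 20.38
ee_pos: [0.575, 0.021, 0.058]
tcp_rot: [180.0, 0.0, 88.9]
wrist_force: [-0.2, 0.7, -2.5]
opening: 0.0529
grasp_force: 64.4
t 20.38 shift [ 0.0004 -0.0004  0.0143] turn -0.04092125640404731 q6 93.2 yaw 88.86
```

Scaled: 0.012 m is 0.024, 0.011 m is 0.022.

```bash
echo '[{"xyz":[0,0,0.01],"finger_gap":0.04},{"xyz":[0,0,0.018],"finger_gap":0.04},{"xyz":[0,0,0.022],"finger_gap":0.04},{"xyz":[0,0,0.024],"finger_gap":0.04},{"xyz":[0,0,0.024],"finger_gap":0.04}]' > rows.txt && python3 -m pendant rows.txt
echo '[{"xyz":[0,0,0.002],"finger_gap":0.04},{"xyz":[0,0,0.002],"finger_gap":0.04}]' > rows.txt && python3 -m pendant rows.txt
echo '[{"xyz":[0,0,0.002],"finger_gap":0.04},{"xyz":[0,0,0.002],"finger_gap":0.04}]' > rows.txt && python3 -m pendant rows.txt
```

```text
time: 20.8
ee_pos: [0.575, 0.0218, 0.0455]
tcp_rot: [180.0, 0.0, 88.9]
wrist_force: [-0.1, 0.5, -2.9]
opening: 0.0529
grasp_force: 64.5
time: 20.97
ee_pos: [0.575, 0.0218, 0.0444]
tcp_rot: [180.0, -0.0, 88.9]
wrist_force: [0.1, -0.5, -3.2]
opening: 0.0533
grasp_force: 64.5
time: 21.13
ee_pos: [0.5751, 0.0218, 0.0437]
tcp_rot: [180.0, -0.0, 88.9]
wrist_force: [-1.3, 0.3, 0.1]
opening: 0.0527
grasp_force: 64.7
```

Touching. I'll open narrowly, rise, and go to the short brick.

Scaled: -0.2 m is -0.4, -0.16 m is -0.32, -8 degrees is -0.0667.

```bash
echo '[{"finger_gap":0.055},{"finger_gap":0.06},{"finger_gap":0.066},{"finger_gap":0.066}]' > rows.txt && python3 -m pendant rows.txt
echo '[{"xyz":[0,0,-0.04],"finger_gap":0.066},{"xyz":[0,0,-0.12],"finger_gap":0.066},{"xyz":[0,0,-0.2],"finger_gap":0.075},{"xyz":[-0.04,0,-0.26],"finger_gap":0.085},{"xyz":[-0.08,0,-0.28],"finger_gap":0.085}]' > rows.txt && python3 -m pendant rows.txt
echo '[{"xyz":[-0.08,0,0],"finger_gap":0.085},{"xyz":[-0.16,0,0],"finger_gap":0.085},{"xyz":[-0.24,0,0],"finger_gap":0.085},{"xyz":[-0.32,0,0],"twist":-0.025,"finger_gap":0.085},{"xyz":[-0.4,0,0],"twist":-0.0667,"finger_gap":0.085}]' > rows.txt && python3 -m pendant rows.txt
python3 - <<'E'
from h import *
t=bot.camera('top');It=bot.camera_info('top');cv2.imwrite('pics/t3.png',t)
find('t',It,t,[(.575,.0234,.046),(.596,-.361,.042)],[.02,.02])
tool([.596,-.3613,.12],103.3)
E
```

```text
time: 21.47
ee_pos: [0.5751, 0.0218, 0.0435]
tcp_rot: [180.0, -0.0, 88.9]
wrist_force: [0.3, 0.2, 0.2]
opening: 0.0662
grasp_force: 0.0
time: 21.88
ee_pos: [0.5756, -0.0181, 0.1891]
tcp_rot: [179.6, 0.0, 89.0]
wrist_force: [1.0, 0.0, 0.3]
opening: 0.0852
grasp_force: 0.0
time: 22.3
ee_pos: [0.5701, -0.2201, 0.1836]
tcp_rot: [180.0, 0.0, 97.0]
wrist_force: [-0.0, -0.2, -0.5]
opening: 0.0855
grasp_force: 0.0
t blue [254. 183.] [576.1  23.3  72.6  35.5  88.9]
t 22.35 shift [-0.1371  0.0088  0.0634] turn -5.871955159502136 q6 61.0 yaw 97.43
```

Scaled: -0.137 m is -0.274, -0.13 m is -0.26, -5.9 degrees is -0.0492.

```bash
echo '[{"xyz":[-0.07,0.004,0],"twist":-0.0167,"finger_gap":0.085},{"xyz":[-0.14,0.008,0.02],"twist":-0.0333,"finger_gap":0.085},{"xyz":[-0.21,0.012,0.04],"twist":-0.0492,"finger_gap":0.085},{"xyz":[-0.26,0.0176,0.07],"twist":-0.0492,"finger_gap":0.085},{"xyz":[-0.274,0.0176,0.12],"twist":-0.0492,"finger_gap":0.085}]' > rows.txt && python3 -m pendant rows.txt
echo '[{"finger_gap":0.085},{"finger_gap":0.085}]' > rows.txt && python3 -m pendant rows.txt
python3 - <<'E'
from h import *
tool([.596,-.3613,.037],103.3)
E
```

```text
time: 22.77
ee_pos: [0.5965, -0.3574, 0.1243]
tcp_rot: [179.9, 0.2, 102.7]
wrist_force: [1.2, -0.3, 0.1]
opening: 0.0853
grasp_force: 0.0
time: 22.93
ee_pos: [0.5947, -0.3528, 0.1219]
tcp_rot: [-179.9, -0.1, 102.8]
wrist_force: [0.6, -0.2, 0.1]
opening: 0.0847
grasp_force: 0.0
t 22.93 shift [-0.0088 -0.0004  0.0848] turn -0.5331054291111883 q6 46.6 yaw 102.77
```

Scaled: 0.075 m is 0.15, 0.07 m is 0.14, -0.5 degrees is -0.0042.

```bash
echo '[{"xyz":[-0.016,0,0.04],"twist":-0.0042,"finger_gap":0.085},{"xyz":[-0.017,0,0.1],"twist":-0.0042,"finger_gap":0.085},{"xyz":[-0.017,0,0.14],"twist":-0.0042,"finger_gap":0.085},{"xyz":[-0.017,0,0.15],"twist":-0.0042,"finger_gap":0.085},{"xyz":[-0.017,0,0.15],"twist":-0.0042,"finger_gap":0.085}]' > rows.txt && python3 -m pendant rows.txt
python3 - <<'E'
from h import *
tool([.596,-.3613,.039],103.3)
E
```

```text
time: 23.35
ee_pos: [0.5974, -0.3602, 0.0486]
tcp_rot: [-180.0, -0.1, 103.4]
wrist_force: [-0.8, 0.6, 1.0]
opening: 0.0848
grasp_force: 0.0
t 23.35 shift [-0.0008 -0.0016  0.0096] turn 0.08032823349192597 q6 45.5 yaw 103.38
```

Scaled: 0.009 m is 0.018, 0.005 m is 0.01.

```bash
echo '[{"xyz":[-0.002,-0.002,0.01],"finger_gap":0.085},{"xyz":[-0.002,-0.002,0.018],"finger_gap":0.085},{"xyz":[-0.002,-0.002,0.018],"finger_gap":0.085}]' > rows.txt && python3 -m pendant rows.txt 40
echo '[{"finger_gap":0.04},{"finger_gap":0.04},{"finger_gap":0.04},{"finger_gap":0.04},{"finger_gap":0.04}]' > rows.txt && python3 -m pendant rows.txt
echo '[{"finger_gap":0.04},{"finger_gap":0.04}]' > rows.txt && python3 -m pendant rows.txt
echo '[{"xyz":[0,0,-0.04],"finger_gap":0.04},{"xyz":[0,0,-0.1],"finger_gap":0.04},{"xyz":[0,0,-0.17],"finger_gap":0.04},{"xyz":[0,0,-0.24],"finger_gap":0.04},{"xyz":[0,0,-0.28],"finger_gap":0.04}]' > rows.txt && python3 -m pendant rows.txt
echo '[{"finger_gap":0.04},{"finger_gap":0.04}]' > rows.txt && python3 -m pendant rows.txt
python3 - <<'E'
from h import *
tool([.5696,-.1265,.18],88.9)
E
```

```text
time: 23.6
ee_pos: [0.5972, -0.3627, 0.0403]
tcp_rot: [179.9, 0.1, 103.3]
wrist_force: [-0.3, 0.3, 0.4]
opening: 0.0853
grasp_force: 0.0
time: 24.02
ee_pos: [0.5971, -0.3629, 0.0402]
tcp_rot: [180.0, 0.0, 103.3]
wrist_force: [-0.5, 0.4, 5.7]
opening: 0.0536
grasp_force: 43.7
time: 24.18
ee_pos: [0.5971, -0.3629, 0.0402]
tcp_rot: [180.0, 0.1, 103.3]
wrist_force: [-0.4, -0.4, 5.6]
opening: 0.053
grasp_force: 43.8
time: 24.6
ee_pos: [0.5972, -0.3629, 0.1834]
tcp_rot: [179.9, 0.1, 103.3]
wrist_force: [0.9, -0.8, -0.6]
opening: 0.0533
grasp_force: 43.1
time: 24.77
ee_pos: [0.5972, -0.3629, 0.1803]
tcp_rot: [179.9, 0.1, 103.3]
wrist_force: [-0.7, 0.3, -1.8]
opening: 0.0534
grasp_force: 43.2
t 24.77 shift [ 0.2364  0.0276 -0.    ] turn 14.412296993001306 q6 45.4 yaw 103.31
```

Scaled: 0.16 m is 0.32, 0.125 m is 0.25, 14.4 degrees is 0.12.

```bash
echo '[{"xyz":[0.04,0.004,0],"finger_gap":0.04},{"xyz":[0.11,0.012,0],"twist":0.025,"finger_gap":0.04},{"xyz":[0.18,0.02,0],"twist":0.05,"finger_gap":0.04},{"xyz":[0.25,0.028,0],"twist":0.0833,"finger_gap":0.04},{"xyz":[0.32,0.036,0],"twist":0.12,"finger_gap":0.04}]' > rows.txt && python3 -m pendant rows.txt
echo '[{"xyz":[0.06,0.002,0],"finger_gap":0.04},{"xyz":[0.12,0.002,0],"finger_gap":0.04},{"xyz":[0.14,0.002,0],"finger_gap":0.04},{"xyz":[0.14,0.002,0.02],"finger_gap":0.04},{"xyz":[0.14,0.002,0.06],"finger_gap":0.04}]' > rows.txt && python3 -m pendant rows.txt
echo '[{"finger_gap":0.04},{"finger_gap":0.04}]' > rows.txt && python3 -m pendant rows.txt
python3 - <<'E'
from h import *
tool([.5696,-.1280,.0442],88.9)
E
```

```text
time: 25.18
ee_pos: [0.5761, -0.2012, 0.1767]
tcp_rot: [-179.8, -0.1, 88.7]
wrist_force: [0.9, -0.2, -1.2]
opening: 0.0533
grasp_force: 43.0
time: 25.6
ee_pos: [0.5804, -0.1327, 0.1495]
tcp_rot: [179.9, 0.0, 89.0]
wrist_force: [0.8, -0.5, -1.3]
opening: 0.053
grasp_force: 43.1
time: 25.77
ee_pos: [0.5786, -0.1335, 0.147]
tcp_rot: [-179.8, -0.0, 88.9]
wrist_force: [0.2, -0.3, 0.1]
opening: 0.0533
grasp_force: 43.0
t 25.77 shift [ 0.0052 -0.0087  0.1028] turn -0.029277707878293313 q6 78.1 yaw 88.87
```

Scaled: 0.09 m is 0.18, 0.075 m is 0.15.

```bash
echo '[{"xyz":[0.01,-0.0174,0.04],"finger_gap":0.04},{"xyz":[0.01,-0.0174,0.1],"finger_gap":0.04},{"xyz":[0.01,-0.0174,0.15],"finger_gap":0.04},{"xyz":[0.01,-0.0174,0.18],"finger_gap":0.04},{"xyz":[0.01,-0.0174,0.18],"finger_gap":0.04}]' > rows.txt && python3 -m pendant rows.txt
echo '[{"finger_gap":0.04},{"finger_gap":0.04}]' > rows.txt && python3 -m pendant rows.txt
python3 - <<'E'
from h import *
tool([.5696,-.1280,.0442],88.9)
E
```

```text
time: 26.18
ee_pos: [0.5693, -0.1281, 0.0559]
tcp_rot: [-179.7, -0.1, 88.9]
wrist_force: [-0.1, -0.4, -1.4]
opening: 0.0533
grasp_force: 43.0
time: 26.35
ee_pos: [0.5719, -0.1283, 0.061]
tcp_rot: [179.9, 0.0, 88.9]
wrist_force: [-0.3, 0.9, -1.4]
opening: 0.053
grasp_force: 43.0
t 26.35 shift [ 0.0003 -0.0023  0.0167] turn -0.02080890505588684 q6 78.5 yaw 88.88
```

Scaled: 0.014 m is 0.028, 0.011 m is 0.022.

```bash
echo '[{"xyz":[0,-0.004,0.012],"finger_gap":0.04},{"xyz":[0,-0.004,0.022],"finger_gap":0.04},{"xyz":[0,-0.004,0.028],"finger_gap":0.04},{"xyz":[0,-0.004,0.028],"finger_gap":0.04},{"xyz":[0,-0.004,0.028],"finger_gap":0.04}]' > rows.txt && python3 -m pendant rows.txt
echo '[{"xyz":[0,0,0.002],"finger_gap":0.04},{"xyz":[0,0,0.002],"finger_gap":0.04}]' > rows.txt && python3 -m pendant rows.txt
echo '[{"xyz":[0,0,0.002],"finger_gap":0.04},{"xyz":[0,0,0.002],"finger_gap":0.04}]' > rows.txt && python3 -m pendant rows.txt
```

```text
time: 26.77
ee_pos: [0.5691, -0.1276, 0.0453]
tcp_rot: [-180.0, -0.0, 88.9]
wrist_force: [0.9, 0.0, -1.2]
opening: 0.053
grasp_force: 43.0
time: 26.93
ee_pos: [0.5693, -0.1276, 0.0444]
tcp_rot: [180.0, 0.0, 88.9]
wrist_force: [-0.2, -0.4, -1.4]
opening: 0.0534
grasp_force: 43.0
time: 27.1
ee_pos: [0.5693, -0.1276, 0.0442]
tcp_rot: [180.0, 0.0, 88.9]
wrist_force: [-3.1, 1.5, 3.6]
opening: 0.0535
grasp_force: 43.6
```

Scaled: -0.18 m is -0.36, -0.14 m is -0.28.

```bash
echo '[{"finger_gap":0.055},{"finger_gap":0.06},{"finger_gap":0.066},{"finger_gap":0.066}]' > rows.txt && python3 -m pendant rows.txt
echo '[{"xyz":[0,0,-0.04],"finger_gap":0.066},{"xyz":[0,0,-0.12],"finger_gap":0.066},{"xyz":[0,0,-0.2],"finger_gap":0.075},{"xyz":[-0.04,0,-0.28],"finger_gap":0.085},{"xyz":[-0.08,0,-0.36],"finger_gap":0.085}]' > rows.txt && python3 -m pendant rows.txt
echo '[{"xyz":[-0.06,-0.02,0],"finger_gap":0.085},{"xyz":[-0.12,-0.04,0],"finger_gap":0.085},{"xyz":[-0.14,-0.06,0],"finger_gap":0.085},{"xyz":[-0.14,-0.06,0],"finger_gap":0.085},{"xyz":[-0.14,-0.06,0],"finger_gap":0.085}]' > rows.txt && python3 -m pendant rows.txt
python3 - <<'E'
from h import *
t=bot.camera('top');It=bot.camera_info('top');cv2.imwrite('pics/t4.png',t)
I=bot.camera_info('wrist');im=bot.camera('wrist');cv2.imwrite('pics/w8.png',im)
C=np.array([545.6,24.]);a=np.radians(-1.13);M=np.array([[np.cos(a),np.sin(a)],[-np.sin(a),np.cos(a)]])
for n,i,m in(('top',It,t),('wrist',I,im)):
    hsv=cv2.cvtColor(m,cv2.COLOR_BGR2HSV);b=(hsv[...,0]>95)&(hsv[...,0]<115)&(hsv[...,1]>100)
    for c in blobs(cv2.morphologyEx(b.astype(np.uint8),cv2.MORPH_CLOSE,np.ones((7,7))),60):
        r=rect(i,c,.044)
        if 430<r[0]<660 and abs(r[1])<250:print(n,r,'board',(M@(r[:2]-C)).round(1))
E
```

```text
time: 27.43
ee_pos: [0.5692, -0.1277, 0.0433]
tcp_rot: [180.0, 0.0, 88.9]
wrist_force: [0.4, -1.5, -0.6]
opening: 0.0659
grasp_force: 0.0
time: 27.85
ee_pos: [0.5683, -0.1646, 0.22]
tcp_rot: [180.0, 0.0, 89.0]
wrist_force: [0.7, -0.2, -0.3]
opening: 0.085
grasp_force: 0.0
time: 28.27
ee_pos: [0.5367, -0.2345, 0.2177]
tcp_rot: [-180.0, -0.0, 88.8]
wrist_force: [0.0, 1.1, -0.4]
opening: 0.0849
grasp_force: 0.0
top [488.5 -21.2  37.   19.7  -1.1] board [-56.2 -46.3]
top [491.3  70.9  34.6  22.2  -1. ] board [-55.2  45.8]
top [ 568.7 -126.8   38.1   34.7   -1.9] board [  26.1 -150.3]
top [576.6  23.1  72.3  37.9  88.9] board [31.  -0.3]
wrist [ 570.8 -125.9   38.5   34.1   -1.1] board [  28.2 -149.4]
```

View pics/w8.png

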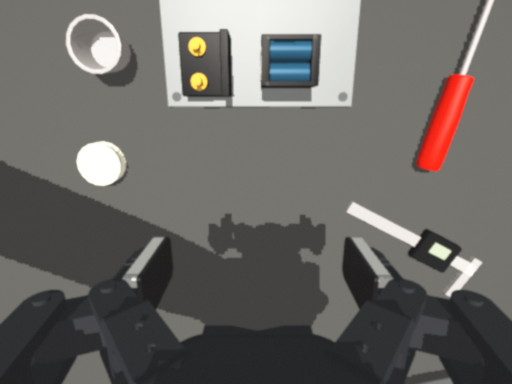

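View pics/t4.png

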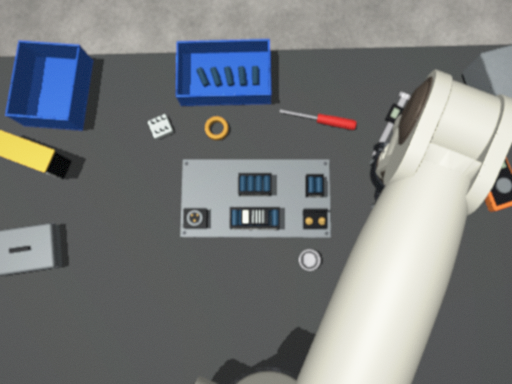

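Everything is in place: in board coordinates the long brick is at (-56,0), the medium at (30,0) and the short at (27,-150) mm. The tape (216,127) and pot (309,260) haven't moved. The gripper is open and clear of everything.

```bash
echo '[{"finger_gap":0.085},{"finger_gap":0.085},{"finger_gap":0.085}]' > rows.txt && python3 -m pendant rows.txt; python3 -c "
from workcell import bot
print(bot.job_done())"
```

```text
time: 28.62
ee_pos: [0.5375, -0.2336, 0.2178]
tcp_rot: [-180.0, -0.0, 89.0]
wrist_force: [-0.4, 0.8, -0.1]
opening: 0.0851
grasp_force: 0.0
the job is handed in; nothing more can be done
None
```

The pack is laid out as asked and handed in at about 28.6 s: the three bricks measured within about 2 mm of their targets, the controller is centred on the long brick, the tape and pot are unmoved, and everything is released; the judge's verdict was not shown.

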